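# Zero the photometer and hold the long glass cell in its beam

## Robot

A 6-joint arm with a two-finger parallel gripper is mounted at the origin on a cart in front of the work surface, level with it; the furniture and walls round the work are solid. World frame = base frame: x ahead of the robot, y to its left, z up, the work surface at z = 0. Lengths are in mm, angles in rad, forces in N, time in s.
With the tool pointing down it reaches from about 400 to 925 mm from the base axis. Payload 12.5 kg.
Tool frame: the origin (TCP) lies at the very end of the fingers, on their centre line; the grasp point (between the pads) lies 19 mm behind it; z points along the fingers, y is the line along which they close (so a half turn about z gives the same grasp; the last joint's range is limited). The gripper opens to 95 mm and grips with 3 to 60 N. Pads are 20 mm wide; open, the fingers measure 119 mm over their backs; the gripper's body (75 mm by 180 mm) begins 59 mm behind the grasp point.
Start: joints at [1.026, 0.491, 1.559, -0, 1.092, -0.106], TCP at [265.521, 565.816, 192.261] pointing down, gripper open.
Joint ranges: [-3.1, 3.1], [-0.84, 2.19], [0.05, 2.79], [-1.13, 4.28], [0.06, 2.93], [-2.69, 2.69]. Speed limits (rad/s): [2.22, 2.22, 2.79, 3.14, 3.14, 3.14].

## Interface

Orientations are given as [roll, pitch, yaw] about the fixed x, y, z axes, in that order (R = Rz(yaw) Ry(pitch) Rx(roll)).
In Python, from cell import state, imaging, env, spot_in, mark_of gives the robot as it stands. The module is installed in compiled form; this text tells all that it offers.
- The arm moves only by the tool step_arm, never from a script. Its argument "increments" is a list of rows, each an object with "slide": the shift along the tool's x, y, z in m, a list of three; "roll": the turn about the tool's z in rad. A call has 1 to 5 rows; each row is the pose to reach, as a shift and turn from the pose commanded when the call began, along the tool's axes at that moment; what a row does not reach only later rows make up. A row lasts 1/8 s, in which the tool goes at most 62.5 mm and 10.7 degrees, less where a joint would pass 70% of its speed; a pose out of reach is approached as far as the arm can. A call with a gripper value outside its range is refused whole. "fingers" is the opening, from 0 (shut) to 1 (fully open), set as the call begins (left out, the last holds). The fingers move at their own pace and stop on an object; the grip force is fixed at half the most. Time passes only in rows, so rows that repeat a pose let the fingers close. It gives the time, the measured TCP pose, the force, the opening and the grip force at its end, in the units of the state.
- state(): the state, without advancing time (a new reading comes with each control period).
- imaging.read_camera(name): name is "scene" or "top" or "wrist"; returns a dict with "color" (400x640x3 uint8, red, green, blue), "z_map" (400x640 float32, mm along the optical axis (not along the pixel's ray), 0 where there is no reading), "intrinsics" (3x3 intrinsics, pixels), "distortion" ([k1, k2, p1, p2, k3] as OpenCV has them; the pictures are not rectified), "camera_from_world" (4x4, takes a point from world to camera coordinates). Camera axes: x right, y up, looking along -z (the intrinsics and any distortion apply to the point x, -y, -z); pixel columns grow to the right and rows downward; lengths in mm; the calibration is good to about 2 mm. A picture is of the moment at which its call begins.
- env.job_done(): hands the job in; it is judged then, once.
Trained networks look in the newest picture that a camera, given by its name, has taken for a name from the list of things; names that differ only in an ending like _2 or _b are one class to them, and where a whole thing is asked for, a point or a joint stands for the part that bears it (a point fixed in the world has none). Each returns a list of dicts, best first, with "confidence" (0 to 1); they miss things now and then, are a little off and sometimes report something else, mostly with a low value. They report only what shows in the picture. A call takes as long as a camera call.
- spot_in(camera, target): "bbox" ([left, top, right, bottom] in pixels, round what is visible of it).
- mark_of(camera, target): "uv" ([column, row] in pixels: a listed point, or the origin of a listed thing).
The state is a dict: "t": time; "joints": joint angles; "qvel": joint speeds; "tau": joint torques, N m; "eef_pos": TCP position; "tcp_rot": TCP orientation; "ft_force": force on the tool from outside, world axes, zero at the start; "moment": the same for the moment, N m; "opening": opening from 0.0 (shut) to 1.0 (fully open); "grip_force": force on a finger pad.
Only numpy, scipy, OpenCV 4.12 (cv2) and the standard library are available. Lean on these libraries where they do the work, as an engineer would, in place of code of your own. Each camera call takes 0.05 s, during which the arm holds its last target. There are 200 camera calls.

## Task

Zero the bench photometer while its light path is empty by pressing its hinged front paddle all the way down to the stop, and let it spring back up. Then take the longer of the two glass cells out of the rack, gripping it by its two frosted walls only and never touching its clear windows, and hold it upright in the gap between the two towers, free of the photometer, so that the beam goes squarely in at one clear window and out at the other through the middle of the cell. Finish while holding it there, and leave the short cell in the rack and everything else where it is.

Things in the scene. Friction and masses are not known exactly. Their poses are not given: they have to be found in the camera images.
- photometer: Fixed bench photometer: grey base 85 (x) x 170 (y) x 18 mm; two aluminium towers 44 (x) x 28 (y) mm, tops 114 mm above the worktop, centred 62 mm either side of the middle along its y. Each has a black barrel 22 mm across aimed at the other, ends 80 mm apart. A paddle sticks out in front (-x). Origin: underside of the base, midway between the towers. Yaw varies +-0.4 rad.
- beam (a point): Middle of the light path: midway between the barrel ends, 85 mm above the worktop, straight above the photometer's origin. The beam (4 mm thick) runs along this frame's y axis; z is up, x as the photometer's.
- paddle (a joint): Angle of the zero paddle (rad): 0 = up, at rest; 0.24 = down on its stop. A spring returns it; at the pad's middle it takes about 3 N to start and 7 N to reach the stop. The hinge is 50 mm in front of (-x) the photometer's origin, 28 mm above the worktop, axis along the photometer's y.
- paddle_pad (a point): Middle of the upper face of the paddle's ribbed black pad (42 mm by 50 mm), about 57 mm in front of the hinge and 48 mm above the worktop at rest. It goes down about 14 mm to the stop. Press it downward here.
- rack: Grey plastic rack block, fixed to the worktop, 66 mm (x) by 150 mm (y) by 24 mm high, with two equal pockets 16 mm deep at y = +35 and -35 mm of its own frame; one cell stands in each, the long one in either. Pockets have about 1.5 mm play on each side. Origin: centre of its underside, on the worktop. Yaw varies by about +-0.5 rad.
- long_cell: The cell to use: upright glass, 20 (x) x 36 (y) x 62 mm high with a small white stopper, about 75 g. Its whitish frosted walls (36 wide, 60 high) face its own +-x, 20 mm apart over the outside; the clear windows face +-y. Origin: centre of its underside, 8 mm above the worktop in the rack; 46 mm of it stands out above the rack. Light must run along its y (either way round).
- long_cell_center (a point): Middle of the long cell, 30 mm above its underside.
- long_cell_frosted: The long cell's two frosted walls, the only faces to grip; the frame is that of the long cell. Their outer faces are 10 mm to either side along x and 36 mm wide along y.
- long_cell_window_a: The long cell's clear window on its +y end, 13.5 mm wide, between the edges of the frosted walls and set back 1.5 mm from their ends; the frame is that of the long cell (the window is 16.5 mm along +y). Not to be touched by the gripper.
- long_cell_window_b: The same at the -y end.
- short_cell: The other cell, not to be used: like the long one but 20 mm by 20 mm in plan. Origin: centre of its underside.
- kapton_roll: Bystander: amber tape roll lying flat, 72 mm across, 13 mm high. Origin: centre of its underside.
- heat_sink: Bystander: finned aluminium heat sink 50 x 50 x 27 mm. Origin: centre of its underside.
- bit_case: Bystander: dark plastic bit case 44 x 100 x 16 mm lying flat. Origin: centre of its underside.

How it is judged:
By the outcome, as a careful person would: the job done as asked, in the order asked, and still so for the second after the job is handed in, while the arm keeps its last pose, push and grip.
It also fails if it takes over 58 s, if anything falls off the work surface, if the arm or the gripper's body presses on something with over 40 N, if the wrist force passes 120 N, or if a joint passes its speed limit or range.

## Working session

There is one attempt and no reset: what is moved stays moved. The work goes in short steps, Python scripts to look and compute and a tool call to move; the robot and the scene stay as the last step left them, time stands still between calls to the robot, and variables do not carry over. Pictures are saved under pics/ and viewed, at most 11 in all, crops included, and the job is handed in when it is done.

Besides the shell and the picture viewer there is one more tool, called after "Call:" as a command line: name --argument value ..., lists and objects as JSON in quotes. step_arm: Moves the arm, as the interface text tells. Its arguments: {"type":"object","properties":{"increments":{"type":"array"},"fingers":{"type":"number"}},"required":["increments"]}

```bash
mkdir -p pics
cat > h.py <<'E'
import numpy as np, cv2
from cell import state, imaging, env, spot_in, mark_of
from scipy.spatial.transform import Rotation as R
def cloud(c):
    K=np.array(c["intrinsics"],float);D=np.array(c["distortion"],float);z=c["z_map"]
    v,u=np.mgrid[0:z.shape[0],0:z.shape[1]]
    p=cv2.undistortPoints(np.stack([u,v],-1).reshape(-1,1,2).astype(float),K,D).reshape(z.shape+(2,))
    P=np.stack([p[...,0]*z,-p[...,1]*z,-z],-1)
    T=np.linalg.inv(np.array(c["camera_from_world"]))
    W=P@T[:3,:3].T+T[:3,3]; W[z==0]=np.nan
    return W
def ray(c,uv,h):
    K=np.array(c["intrinsics"],float);D=np.array(c["distortion"],float)
    p=cv2.undistortPoints(np.array(uv,float).reshape(1,1,2),K,D).ravel()
    T=np.linalg.inv(np.array(c["camera_from_world"]));d=T[:3,:3]@[p[0],-p[1],-1];o=T[:3,3]
    return o+d*(h-o[2])/d[2]
def save(c,n): cv2.imwrite(f"pics/{n}.png",c["color"][...,::-1])
E
python3 - <<'E'
from h import *
np.set_printoptions(precision=1,suppress=True)
print(state())
H=dict(photometer=0,beam=85,paddle_pad=48,rack=0,long_cell=8,long_cell_center=38,short_cell=8,kapton_roll=0,heat_sink=0,bit_case=0)
for n in("top","scene"):
    c=imaging.read_camera(n);save(c,n+"0");print(n,np.linalg.inv(c["camera_from_world"])[:3,3])
    for k,h in H.items():
        for m in mark_of(n,k)[:2]: print(k,m["confidence"],np.array(m["uv"]),ray(c,m["uv"],h))
E
```

```text
{'t': 0.0, 'joints': array([ 1. ,  0.5,  1.6, -0. ,  1.1, -0.1]), 'qvel': array([-0.,  0., -0., -0., -0., -0.]), 'tau': array([ -0. , -61.3, -25.8,   0.1,   0. ,  -0. ]), 'eef_pos': array([265.4, 565.6, 191.7]), 'tcp_rot': array([-3.1, -0. ,  2.7]), 'ft_force': array([-1.2, -0.6,  0.4]), 'moment': array([ 0., -0.,  0.]), 'grip_force': 0.0, 'opening': 1.002409552255548}
top [ 393.9  -20.1 1500. ]
photometer 0.89 [381.9 199.9] [ 560.  -239.5    0. ]
beam 0.71 [383.2 196.5] [ 561.5 -231.2   85. ]
paddle_pad 0.92 [393.4 228.7] [ 461.7 -269.9   48. ]
rack 0.56 [278.1 206.4] [532.3 108.6   0. ]
long_cell 0.6 [269.2 212.9] [509.3 137.    8. ]
long_cell 0.56 [393.9 231.1] [ 455.6 -278.5    8. ]
long_cell_center 0.4 [271.4 204.7] [534.  127.4  38. ]
short_cell 0.4 [291.2 204.2] [539.6  64.3   8. ]
kapton_roll 0.84 [202.5 222.6] [473.6 360.3   0. ]
kapton_roll 0.49 [387.  199.2] [ 562.7 -256.7    0. ]
bit_case 0.55 [437.7 227.5] [ 470.4 -426.3    0. ]
bit_case 0.43 [289.8 204.3] [540.   69.5   0. ]
scene [-334.4 -766.8  852.2]
photometer 0.28 [378.9 274.9] [ 504.6 -248.2    0. ]
photometer 0.18 [284.2 213.3] [550.4 165.2   0. ]
beam 0.75 [386.1 237.9] [ 560.2 -226.3   85. ]
beam 0.35 [280.9 221.8] [424.2  48.   85. ]
paddle_pad 0.87 [378.9 272.9] [ 463.9 -272.9   48. ]
rack 0.86 [292.1 224.9] [519.5  99.    0. ]
long_cell 0.61 [282.5 215.6] [528.8 151.1   8. ]
long_cell 0.22 [381.7 271.9] [ 512.1 -251.7    8. ]
long_cell_center 0.48 [281.1 210.8] [514.6 141.3  38. ]
short_cell 0.59 [299.8 223.9] [531.5  76.3   8. ]
kapton_roll 0.47 [227.9 207.8] [449.3 331.7   0. ]
heat_sink 0.56 [341.4 222.1] [635.3  -9.7   0. ]
heat_sink 0.43 [282.6 218.1] [526.9 149.2   0. ]
bit_case 0.9 [425.4 313.3] [ 462.7 -418.6    0. ]
bit_case 0.67 [288.  223.8] [515.3 113.1   0. ]
```

Run:
```python
import cv2
i=cv2.imread("pics/top0.png")[150:270,240:460];cv2.imwrite("pics/topc.png",cv2.resize(i,None,fx=3.6,fy=3.6,interpolation=cv2.INTER_CUBIC))
i=cv2.imread("pics/scene0.png")[170:350,220:460];cv2.imwrite("pics/scenec.png",cv2.resize(i,None,fx=3.3,fy=3.3,interpolation=cv2.INTER_CUBIC))
```

```text
(no output)
```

View pics/topc.png

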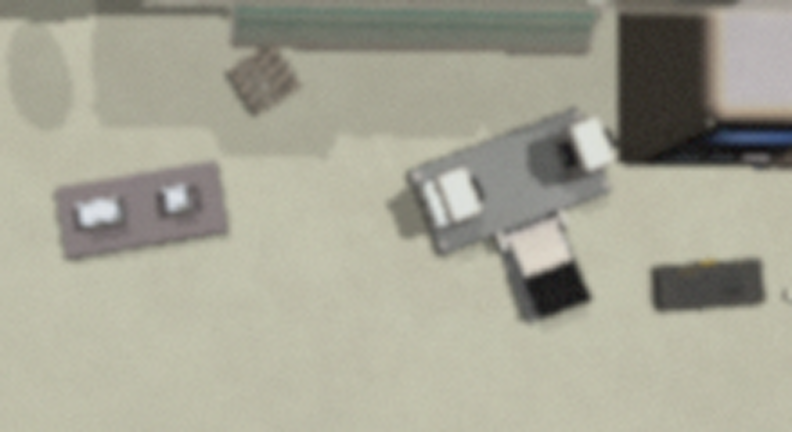

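View pics/scenec.png

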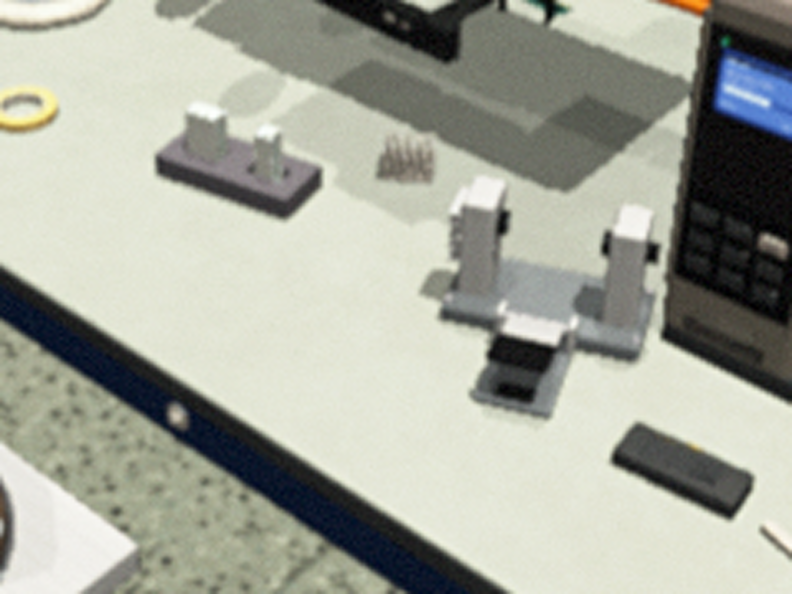

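Run:
```python
from h import *
np.set_printoptions(precision=1,suppress=True)
c=imaging.read_camera("top");W=cloud(c)
def reg(n,x0,x1,y0,y1,z0,z1):
    m=(W[...,0]>x0)&(W[...,0]<x1)&(W[...,1]>y0)&(W[...,1]<y1)&(W[...,2]>z0)&(W[...,2]<z1)
    P=W[m]
    if len(P)<4: print(n,len(P));return
    r=cv2.minAreaRect(P[:,:2].astype(np.float32));print(n,len(P),"mean",P.mean(0),"min",P.min(0),"max",P.max(0),"rect",np.round(r[0],1),np.round(r[1],1),round(r[2],1))
reg("rack",450,620,0,220,15,32)
reg("long",480,590,100,200,55,85)
reg("short",480,590,30,95,55,85)
reg("base",440,680,-360,-120,10,24)
reg("towerL",500,680,-230,-120,105,122)
reg("towerR",500,680,-360,-240,105,122)
reg("pad",420,520,-330,-220,40,56)
reg("instr",400,900,-700,-290,125,900)
reg("shelf",640,900,-300,300,60,900)
c2=imaging.read_camera("scene");W=cloud(c2)
print("scene")
reg("towerL",500,680,-230,-120,109,120)
reg("towerR",500,680,-360,-240,109,120)
reg("instr",400,900,-700,-290,125,900)
reg("instrlow",560,900,-500,-320,125,200)
reg("long",480,590,100,200,60,80)
```

```text
rack 740 mean [526.7 105.   24.4] min [481.1  27.1  15.2] max [573.1 183.3  31.9] rect [527.6 105.5] [ 66.8 149.6] 10.8
long 72 mean [520.1 138.8  69.1] min [507.5 122.4  58.6] max [533.4 157.4  75.6] rect [520.5 139. ] [20.2 35.2] 11.2
short 39 mean [532.7  70.7  68.1] min [522.   61.4  55.8] max [544.4  81.   76. ] rect [533.7  71.6] [20.2 17.9] 14.3
base 907 mean [ 557.1 -236.9   17.9] min [ 445.3 -357.2   10.1] max [ 665.2 -141.2   23.9] rect [ 573.7 -215.9] [216.3 184.3] 51.1
towerL 130 mean [ 536.7 -174.9  113.6] min [ 514.8 -196.1  105.4] max [ 559.5 -149.5  121.2] rect [ 535.1 -170.6] [43.3 39.8] 22.1
towerR 177 mean [ 591.1 -300.2  113.1] min [ 558.4 -349.2  105.1] max [ 678.1 -270.8  121.8] rect [ 615.6 -302.6] [113.2  72.5] 11.3
pad 215 mean [ 463.7 -271.    47.5] min [ 434.7 -300.    40.1] max [ 519.8 -220.8   55.9] rect [ 475.1 -261.3] [79.8 64.2] 14.7
instr 14807 mean [ 712.8 -445.5  367.9] min [ 562.6 -604.3  125.1] max [ 900.  -290.   494.8] rect [ 731.3 -447.1] [337.4 314.2] 0.1
shelf 32747 mean [767.5  -8.5 524.7] min [ 640. -300.  437.] max [900.  300.  670.5] rect [770.  -0.] [600. 260.] 90.0
scene
towerL 81 mean [ 530.6 -180.4  111.5] min [ 510.3 -197.4  109. ] max [ 554.7 -161.4  114.6] rect [ 530.6 -179.5] [42.8 25.7] 24.4
towerR 129 mean [ 573.  -308.6  112.5] min [ 554.7 -359.4  109. ] max [ 599.5 -275.7  119.6] rect [ 566.7 -312.4] [88.2 41.6] 61.4
instr 21539 mean [ 651.5 -470.9  314.5] min [ 554.7 -607.4  125. ] max [ 900.  -290.1  489.1] rect [ 727.3 -448.7] [317.3 345.3] 90.0
instrlow 1377 mean [ 572.5 -412.8  161.4] min [ 560.  -499.9  125. ] max [ 646.7 -331.8  200. ] rect [ 602.8 -415.3] [ 86.2 168.3] 1.2
long 54 mean [513.2 135.2  65.1] min [500.3 117.1  60.1] max [528.7 153.7  69.4] rect [514.8 136.4] [21.3 35.7] 16.1
```

```bash
cat >> h.py <<'E'
def go(x,y,z,yaw=None):
    s=state();r=R.from_euler("xyz",s["tcp_rot"]).as_matrix()
    d=r.T@(np.array([x,y,z])-s["eef_pos"])/1000
    y0=s["tcp_rot"][2]
    roll=0 if yaw is None else -((yaw-y0+np.pi)%(2*np.pi)-np.pi)
    L=np.linalg.norm(d)
    print("pos",np.round(s["eef_pos"],2),"rot",np.round(s["tcp_rot"],4),"F",np.round(s["ft_force"],1),"slide",np.round(d,4),"roll",round(roll,4),"rows",round(L/.0625,1),round(abs(roll)/.187,1))
    return d,roll
E
python3 - <<'E'
from h import *
go(470,150,250,1.76)
np.set_printoptions(precision=1,suppress=True)
for n in("top","scene"):
    c=imaging.read_camera(n);W=cloud(c);P=W[(W[...,2]>250)&(W[...,0]>400)&(abs(W[...,1])<330)]
    print(n,P.min(0),np.percentile(P[:,0],1))
E
```

```text
pos [265.51 565.8  192.24] rot [3.1416 0.     2.7028] F [-0.1  0.2 -0.4] slide [-0.3618 -0.2895 -0.0578] roll 0.9428 rows 7.5 5.0
top [ 575.9 -330.   251.6] 617.6771250319875
scene [ 573.7 -330.   250.1] 613.1912309554486
```

Call:
step_arm --increments '[{"slide":[-0.045,-0.036,-0.007],"roll":0.13},{"slide":[-0.09,-0.072,-0.015],"roll":0.26},{"slide":[-0.135,-0.108,-0.022],"roll":0.39},{"slide":[-0.18,-0.144,-0.029],"roll":0.52},{"slide":[-0.225,-0.18,-0.036],"roll":0.65}]'

```text
t: 1.92
eef_pos: [393.3, 305.7, 228.7]
tcp_rot: [3.141, -0.0, 2.049]
ft_force: [1.1, 0.1, -0.0]
opening: 0.998
grip_force: 0.0
```

```bash
python3 -c "
from h import *
go(470,150,250,1.76)"
```

```text
pos [393.33 305.66 228.7 ] rot [ 3.1409e+00 -1.0000e-04  2.0487e+00] F [ 1.1  0.1 -0. ] slide [-0.1735 -0.0035 -0.0213] roll 0.2887 rows 2.8 1.5
```

Call:
step_arm --increments '[{"slide":[-0.058,-0.001,-0.007],"roll":0.1},{"slide":[-0.116,-0.002,-0.014],"roll":0.2},{"slide":[-0.1735,-0.0035,-0.021],"roll":0.289},{"slide":[-0.1735,-0.0035,-0.021],"roll":0.289}]'

```text
t: 2.42
eef_pos: [471.6, 149.0, 249.7]
tcp_rot: [3.14, 0.0, 1.758]
ft_force: [-0.3, 0.7, 0.1]
opening: 1.0
grip_force: 0.0
```

Run:
```python
from h import *
np.set_printoptions(precision=1,suppress=True)
c=imaging.read_camera("wrist");save(c,"w1");W=cloud(c);print(np.linalg.inv(c["camera_from_world"]))
for k,h in dict(long_cell=8,long_cell_center=38,short_cell=8,rack=0).items():
    for m in mark_of("wrist",k)[:2]: print(k,m["confidence"],np.array(m["uv"]),ray(c,m["uv"],h))
for n,b in dict(rack=(450,620,0,220,18,28),long=(480,590,100,200,60,75),short=(480,590,30,95,60,75)).items():
    m=(W[...,0]>b[0])&(W[...,0]<b[1])&(W[...,1]>b[2])&(W[...,1]<b[3])&(W[...,2]>b[4])&(W[...,2]<b[5])
    P=W[m]; r=cv2.minAreaRect(P[:,:2].astype(np.float32)) if len(P)>4 else None; print(n,len(P),r, P[:,2].mean(), np.percentile(P[:,2],[5,95]))
go(500,-80,250,.95)
```

```text
[[  1.   -0.2  -0.1 457.8]
 [  0.2   0.9   0.3 222.2]
 [  0.   -0.3   1.  442.3]
 [  0.    0.    0.    1. ]]
long_cell 0.67 [356.5 187.2] [522.6 137.9   8. ]
long_cell_center 0.92 [357.1 189.3] [519.5 141.2  38. ]
short_cell 0.91 [352.6 238. ] [533.   65.3   8. ]
rack 0.94 [354.3 212.2] [528.5 100.7   0. ]
rack 4130 ((524.5966796875, 104.77841186523438), (66.40718841552734, 150.4019317626953), 10.729203224182129) 24.066376241141796 [22.7 25.5]
long 506 ((517.9505004882812, 139.1269073486328), (20.20651626586914, 36.403568267822266), 10.483145713806152) 69.03406139718699 [64.9 71.1]
short 271 ((530.841796875, 70.32304382324219), (19.703805923461914, 20.45203971862793), 11.42331314086914) 68.24038493378892 [62.6 71. ]
pos [469.5 152.9 249.1] rot [-3.1 -0.   1.8] F [ 0.2  0.2 -0.6] slide [-0.2 -0.  -0. ] roll 0.8157 rows 3.8 4.4
```

View pics/w1.png

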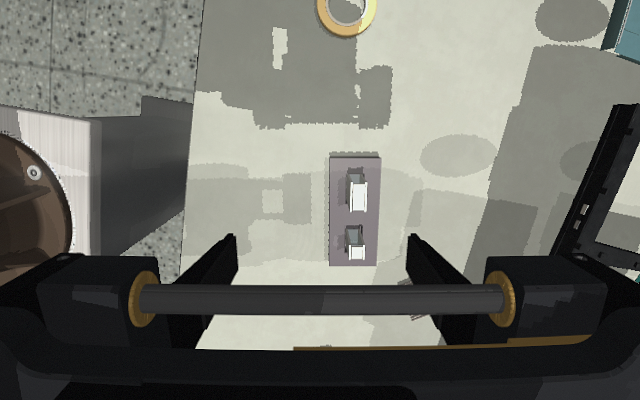

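```bash
python3 -c "
from h import *
go(460,-262,240,.38)"
```

```text
pos [469.52 152.89 249.12] rot [-3.1414e+00 -2.0000e-04  1.7657e+00] F [ 0.2  0.2 -0.6] slide [-0.4052 -0.0897  0.0091] roll 1.3857 rows 6.6 7.4
```

Call:
step_arm --increments '[{"slide":[-0.051,-0.011,0.001],"roll":0.173},{"slide":[-0.101,-0.022,0.002],"roll":0.346},{"slide":[-0.152,-0.034,0.003],"roll":0.52},{"slide":[-0.202,-0.045,0.005],"roll":0.693},{"slide":[-0.253,-0.056,0.006],"roll":0.866}]' --fingers 0

```text
t: 3.3
eef_pos: [463.5, -107.5, 243.2]
tcp_rot: [3.142, -0.0, 0.895]
ft_force: [1.5, 0.2, -0.0]
opening: 0.534
grip_force: 0.0
```

```bash
python3 -c "
from h import *
go(460,-262,240,.38)"
```

```text
pos [ 463.53 -107.52  243.22] rot [ 3.1415e+00 -3.0000e-04  8.9460e-01] F [ 1.5  0.2 -0. ] slide [-0.1227  0.0939  0.0032] roll 0.5146 rows 2.5 2.8
```

Call:
step_arm --increments '[{"slide":[-0.041,0.031,0.001],"roll":0.17},{"slide":[-0.082,0.063,0.002],"roll":0.34},{"slide":[-0.123,0.094,0.003],"roll":0.515},{"slide":[-0.123,0.094,0.003],"roll":0.515},{"slide":[-0.123,0.094,0.003],"roll":0.515}]'

```text
t: 3.92
eef_pos: [460.6, -260.7, 239.9]
tcp_rot: [-3.141, 0.0, 0.385]
ft_force: [-0.5, 0.5, 0.2]
opening: 0.025
grip_force: 0.0
```

Run:
```python
from h import *
np.set_printoptions(precision=1,suppress=True)
c=imaging.read_camera("wrist");save(c,"w2");W=cloud(c)
for k,h in dict(photometer=0,beam=85,paddle_pad=48).items():
    for m in mark_of("wrist",k)[:2]: print(k,m["confidence"],np.array(m["uv"]),ray(c,m["uv"],h))
for n,b in dict(tl=(500,680,-230,-120,111,117),tr=(500,640,-330,-250,111,117),pad=(420,520,-330,-220,40,60),base=(480,680,-330,-120,16,20)).items():
    m=(W[...,0]>b[0])&(W[...,0]<b[1])&(W[...,1]>b[2])&(W[...,1]<b[3])&(W[...,2]>b[4])&(W[...,2]<b[5])
    P=W[m]; r=cv2.minAreaRect(P[:,:2].astype(np.float32)) if len(P)>4 else None; print(n,len(P),r,P.mean(0) if len(P) else 0)
go(460,-270,60,.38);print(state()["joints"])
```

```text
photometer 0.69 [334.2  95. ] [ 558.7 -238.4    0. ]
beam 0.72 [334.6  88.2] [ 559.3 -235.2   85. ]
paddle_pad 0.6 [330.8 185.6] [ 458.3 -273.9   48. ]
tl 1375 ((534.45947265625, -176.85020446777344), (42.95856475830078, 27.17894172668457), 21.604829788208008) [ 534.7 -177.2  113.8]
tr 1517 ((593.594482421875, -310.8199462890625), (49.697784423828125, 82.98762512207031), 38.613189697265625) [ 582.5 -294.7  113.9]
pad 1486 ((459.73553466796875, -273.0020751953125), (46.10273742675781, 49.49451446533203), 22.37457847595215) [ 458.4 -273.7   47.8]
base 6977 ((550.619384765625, -236.7042236328125), (98.63706970214844, 168.79092407226562), 21.922046661376953) [ 556.3 -235.4   18.2]
pos [ 460.7 -260.7  240.4] rot [ 3.1 -0.   0.4] F [-0.2  0.3 -0.4] slide [-0.   0.   0.2] roll 0.0052 rows 2.9 0.0
[-0.6  0.3  1.7  0.   1.1  0.5]
```

View pics/w2.png

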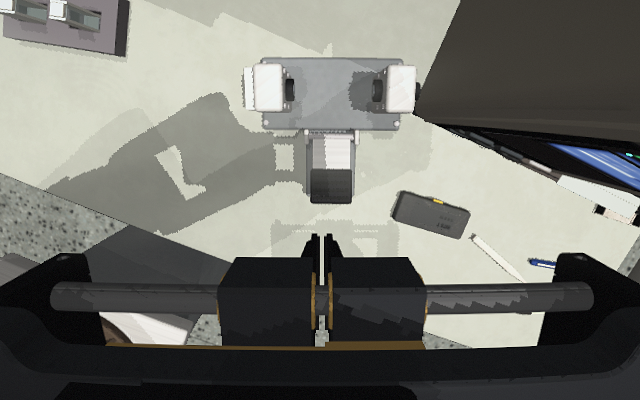

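```bash
python3 -c "
from h import *
go(458,-274.5,56,.38)"
```

```text
pos [ 460.74 -260.71  240.43] rot [ 3.1415e+00 -2.0000e-04  3.8520e-01] F [-0.2  0.3 -0.4] slide [-0.0078  0.0117  0.1844] roll 0.0052 rows 3.0 0.0
```

Call:
step_arm --increments '[{"slide":[-0.008,0.012,0.055],"roll":0.005},{"slide":[-0.008,0.012,0.11],"roll":0.005},{"slide":[-0.008,0.012,0.16],"roll":0.005},{"slide":[-0.008,0.012,0.184],"roll":0.005},{"slide":[-0.008,0.012,0.184],"roll":0.005}]'

```text
t: 4.75
eef_pos: [457.1, -274.9, 55.1]
tcp_rot: [-3.139, 0.001, 0.379]
ft_force: [0.3, -0.8, -0.1]
opening: 0.007
grip_force: 0.0
```

Call:
step_arm --increments '[{"slide":[0,0,0.005]},{"slide":[0,0,0.01]},{"slide":[0,0,0.014]},{"slide":[0,0,0.014]}]'

```text
invalid input at $.increments[0]: expected keys slide, roll
```

Call:
step_arm --increments '[{"slide":[0,0,0.005],"roll":0},{"slide":[0,0,0.01],"roll":0},{"slide":[0,0,0.014],"roll":0},{"slide":[0,0,0.014],"roll":0}]'

```text
t: 5.25
eef_pos: [457.5, -276.0, 42.2]
tcp_rot: [-3.142, -0.0, 0.378]
ft_force: [-0.3, -1.4, -0.6]
opening: 0.003
grip_force: 0.0
```

Call:
step_arm --increments '[{"slide":[0,0,0.002],"roll":0},{"slide":[0,0,0.004],"roll":0},{"slide":[0,0,0.004],"roll":0}]'

```text
t: 5.62
eef_pos: [457.4, -276.0, 38.1]
tcp_rot: [-3.141, 0.0, 0.378]
ft_force: [0.1, 0.6, 0.3]
opening: 0.007
grip_force: 0.0
```

Run:
```python
from h import *
np.set_printoptions(precision=2,suppress=True)
s=state();print(s)
c=imaging.read_camera("scene");i=c["color"][...,::-1][190:330,320:440];cv2.imwrite("pics/s1.png",cv2.resize(i,None,fx=4,fy=4,interpolation=cv2.INTER_CUBIC))
```

```text
{'t': 5.625, 'joints': array([-0.67,  0.58,  1.93,  0.  ,  0.64,  0.53]), 'qvel': array([ 0., -0., -0., -0.,  0.,  0.]), 'tau': array([ -0.01, -56.65, -15.71,   0.05,  -0.05,  -0.  ]), 'eef_pos': array([ 457.45, -275.97,   38.06]), 'tcp_rot': array([-3.14,  0.  ,  0.38]), 'ft_force': array([0.1 , 0.62, 0.27]), 'moment': array([-0.07,  0.15,  0.03]), 'grip_force': 0.0, 'opening': 0.0067390895420679905}
```

View pics/s1.png

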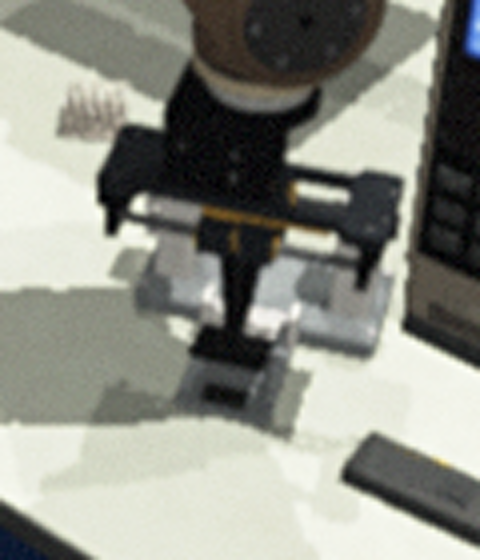

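Run:
```python
from h import *
np.set_printoptions(precision=1,suppress=True)
B=np.array([558.5,-235.8]);a=.38;ex=np.array([np.cos(a),np.sin(a)]);ey=np.array([-ex[1],ex[0]])
for n in("scene","wrist","top"):
    c=imaging.read_camera(n);W=cloud(c);L=np.stack([(W[...,:2]-B)@ex,(W[...,:2]-B)@ey],-1)
    print(n)
    for x in range(-140,-40,8):
        o=[]
        for y in range(-30,31,10):
            m=(abs(L[...,0]-x)<4)&(abs(L[...,1]-y)<5)
            z=W[...,2][m]; o.append(np.nan if len(z)==0 else np.nanmedian(z))
        print(x,np.array(o))
print((state()["eef_pos"][:2]-B)@ex,(state()["eef_pos"][:2]-B)@ey)
```

```text
scene
-140 [153.1 184.8 177.  172.3 228.1 241.  235.8]
-132 [177.3 170.6 183.7 178.7 176.  186.2 205.5]
-124 [241.3  50.6  78.2  83.8 104.7 193.9 199.4]
-116 [ 7.8 47.9 49.  83.7 47.3 28.2 45.4]
-108 [ 2.2 45.8 44.8  9.1  8.4  6.6  6.1]
-100 [ 5.3 45.9 44.3  6.2 24.6  6.2  5.6]
-92 [170.  177.8   8.7   6.3   5.8   6.    4.3]
-84 [151.3  35.9  36.7  36.2  35.6  36.7   nan]
-76 [ 2.9  5.9 34.2 33.7  nan 34.8  nan]
-68 [  0.3  18.9  31.3  33.5 392.1 397.6   nan]
-60 [ 17.6  11.2  30.  372.6 384.8  31.   23.4]
-52 [ 18.    7.2 354.1 364.8 384.5  27.1  30.1]
-44 [  7.    7.2   nan 372.4   nan   nan  33.1]
wrist
-140 [-0.   nan  nan  nan  nan  nan  0.1]
-132 [0.2 nan nan nan nan nan 0.1]
-124 [0.6 nan nan nan nan nan 6.2]
-116 [  0.6  49.4  49.9 116.3  49.9  49.8  26.8]
-108 [  1.2  47.9  48.  115.8  48.2  48.2  45.1]
-100 [ 1.1 45.8 47.2 81.2 47.  46.   8.7]
-92 [ 6.8 44.2 44.6 45.4 45.7 45.4  8.5]
-84 [177.4 174.8 174.3 174.8 174.7 175.  177.4]
-76 [153.4 159.9 159.5 157.5 159.4 159.5 153.8]
-68 [ 7.  34.8 35.  35.1 35.  35.   7.8]
-60 [28.9 32.9 33.  33.  33.  33.1 14. ]
-52 [36.6 31.6 31.7 31.8 31.7 31.7 36. ]
-44 [32.  15.7 16.2 16.3 16.  15.5 28.6]
top
-140 [386.6 377.5 377.2 433.8 436.5 466.2 480.3]
-132 [374.  376.5 375.2   nan 432.6 466.9 472.1]
-124 [372.6 376.3 376.  377.9 431.7 467.  468.9]
-116 [371.5 375.3 376.2 376.7 377.4 459.4 467.6]
-108 [370.  374.4 375.7 377.1 377.7 433.6 465.7]
-100 [365.2 372.2 375.4 375.7 375.8 432.5 439.2]
-92 [363.9 369.  374.1 376.5 375.9 377.2 433.6]
-84 [360.1 366.9 372.2 375.4 377.6 376.8 379.4]
-76 [350.1 362.2 369.4 375.3 376.2 375.9   9.7]
-68 [  nan 359.3 365.3 372.  375.   38.  411.8]
-60 [  nan 357.1 363.6 369.  373.1 218.3 214. ]
-52 [  nan 349.2 356.8 368.3 379.  392.2 372.2]
-44 [  nan  11.6 356.7  38.6 374.5 357.6 183.6]
-108.66003943162508 0.0892498885101034
```

Run:
```python
from h import *
c=imaging.read_camera("wrist");W=cloud(c);save(c,"w3")
i=c["color"][...,::-1][100:300,220:440];cv2.imwrite("pics/w3c.png",cv2.resize(i,None,fx=3,fy=3,interpolation=cv2.INTER_CUBIC))
np.set_printoptions(precision=0,suppress=True)
for r in range(190,270,8): print(r,W[r,300:350:6,2])
```

```text
190 [36. 38. 38. 38. 38. 38. 38. 37. 38.]
198 [39. 39. 38. 38. 39. 39. 37. 38. 38.]
206 [40. 40. nan 40. 40. 38. 40. 40. 40.]
214 [44. 43. 43. 44. 43. 44. 44. 44. 44.]
222 [46. 45. 45. 46. 47. 46. 46. 47. 46.]
230 [46. 47. 45. 47. 46. 45. 46. 46. 46.]
238 [48. 48. 48. 70. 66. 69. 47. 47. 48.]
246 [48. 47. 80. 79. 76. 80. 79. 48. 48.]
254 [49. 89. 89. 86. 85. 89. 90. 50. 49.]
262 [147. 147. 147.  95.  95. 147. 148. 148. 147.]
```

View pics/w3c.png

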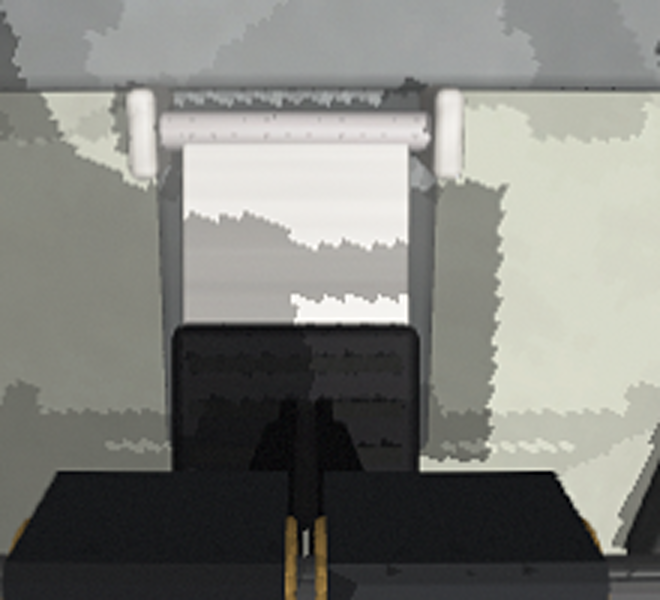

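Run:
```python
from h import *
c=imaging.read_camera("wrist");W=cloud(c);s=state()
np.set_printoptions(precision=1,suppress=True)
rm=R.from_euler("xyz",s["tcp_rot"]).as_matrix()
M=np.array(c["camera_from_world"])
def proj(p):
    q=M[:3,:3]@p+M[:3,3];q=q*[1,-1,-1]
    return cv2.projectPoints(q.reshape(1,3),np.zeros(3),np.zeros(3),np.array(c["intrinsics"],float),np.array(c["distortion"],float))[0].ravel()
for dx in(0,10):
  for dz in(0,-10,-20,-25,-30): print(dx,dz,proj(s["eef_pos"]+rm@np.array([dx,0,dz])))
for r in range(228,262,3): print(r,[np.round(rm.T@(W[r,u]-s["eef_pos"]),0) for u in (309,314,320,326,333)])
```

```text
0 0 [321.  238.5]
0 -10 [321.  244.6]
0 -20 [321.  251.4]
0 -25 [321. 255.]
0 -30 [321.  258.8]
10 0 [321.  223.4]
10 -10 [321.  228.8]
10 -20 [321.  234.8]
10 -25 [321. 238.]
10 -30 [321.  241.5]
228 [array([10., -7., -8.]), array([10., -4., -7.]), array([10., -1., -9.]), array([10.,  3., -8.]), array([10.,  7., -8.])]
231 [array([ 8., -7., -8.]), array([ 8., -4., -9.]), array([ 8., -1., -8.]), array([ 8.,  3., -9.]), array([ 8.,  7., -8.])]
234 [array([ 7., -7., -9.]), array([ 12.,  -4., -25.]), array([ 6., -1., -9.]), array([ 12.,   3., -25.]), array([ 6.,  7., -8.])]
237 [array([  5.,  -7., -10.]), array([ 12.,  -4., -30.]), array([ 11.,  -1., -25.]), array([ 12.,   3., -29.]), array([  5.,   7., -10.])]
240 [array([ 3., -7., -9.]), array([ 12.,  -4., -33.]), array([ 11.,  -1., -29.]), array([ 12.,   3., -33.]), array([ 12.,   6., -33.])]
243 [array([ 12.,  -6., -38.]), array([ 12.,  -4., -37.]), array([ 11.,  -0., -35.]), array([ 12.,   3., -38.]), array([ 13.,   6., -39.])]
246 [array([ 13.,  -6., -43.]), array([ 12.,  -3., -42.]), array([ 10.,  -0., -37.]), array([ 12.,   3., -41.]), array([ 12.,   6., -41.])]
249 [array([ 12.,  -6., -45.]), array([ 12.,  -3., -45.]), array([ 11.,  -0., -42.]), array([ 12.,   2., -45.]), array([ 12.,   6., -45.])]
252 [array([ 12.,  -6., -48.]), array([ 12.,  -3., -49.]), array([ 11.,  -0., -46.]), array([ 12.,   2., -48.]), array([ 12.,   6., -49.])]
255 [array([ 12.,  -6., -52.]), array([ 12.,  -3., -52.]), array([ 11.,  -0., -49.]), array([ 12.,   2., -52.]), array([ 12.,   6., -53.])]
258 [array([  35.,   -3., -106.]), array([  35.,   -2., -106.]), array([ 11.,  -0., -52.]), array([ 12.,   2., -56.]), array([  35.,    4., -106.])]
261 [array([  35.,   -3., -108.]), array([  35.,   -2., -108.]), array([ 11.,  -0., -55.]), array([ 12.,   2., -58.]), array([  35.,    3., -108.])]
```

Call:
step_arm --increments '[{"slide":[0,0,0.003],"roll":0},{"slide":[0,0,0.006],"roll":0},{"slide":[0,0,0.006],"roll":0}]'

```text
t: 6.3
eef_pos: [457.4, -275.9, 31.9]
tcp_rot: [-3.141, 0.0, 0.378]
ft_force: [-0.9, -0.3, -0.1]
opening: 0.005
grip_force: 0.0
```

Call:
step_arm --increments '[{"slide":[0,0,0.003],"roll":0},{"slide":[0,0,0.004],"roll":0},{"slide":[0,0,0.004],"roll":0}]'

```text
t: 6.68
eef_pos: [457.6, -276.1, 28.3]
tcp_rot: [3.142, -0.0, 0.378]
ft_force: [-0.7, 0.8, 1.6]
opening: 0.01
grip_force: 0.9
```

Call:
step_arm --increments '[{"slide":[0,0,0.003],"roll":0},{"slide":[0,0,0.004],"roll":0},{"slide":[0,0,0.004],"roll":0}]'

```text
t: 7.05
eef_pos: [457.5, -276.1, 24.2]
tcp_rot: [3.142, -0.0, 0.378]
ft_force: [-0.7, -0.1, 3.1]
opening: 0.005
grip_force: 1.6
```

Call:
step_arm --increments '[{"slide":[0,0,0.003],"roll":0},{"slide":[0,0,0.005],"roll":0},{"slide":[0,0,0.005],"roll":0}]'

```text
t: 7.42
eef_pos: [457.5, -276.0, 19.0]
tcp_rot: [-3.141, 0.0, 0.378]
ft_force: [-3.0, -1.7, 4.8]
opening: 0.003
grip_force: 2.1
```

Call:
step_arm --increments '[{"slide":[0,0,0.002],"roll":0},{"slide":[0,0,0.003],"roll":0},{"slide":[0,0,0.003],"roll":0}]'

```text
t: 7.8
eef_pos: [457.5, -276.0, 16.1]
tcp_rot: [-3.141, 0.0, 0.378]
ft_force: [-2.5, -1.4, 5.6]
opening: 0.005
grip_force: 2.5
```

Call:
step_arm --increments '[{"slide":[0,0,0.001],"roll":0},{"slide":[0,0,0.002],"roll":0},{"slide":[0,0,0.002],"roll":0}]'

```text
t: 8.18
eef_pos: [457.4, -276.0, 14.2]
tcp_rot: [-3.141, 0.0, 0.378]
ft_force: [-3.7, -2.0, 5.1]
opening: 0.002
grip_force: 2.7
```

Call:
step_arm --increments '[{"slide":[0,0,0.0005],"roll":0},{"slide":[0,0,0.001],"roll":0},{"slide":[0,0,0.001],"roll":0}]'

```text
t: 8.55
eef_pos: [457.3, -276.1, 13.3]
tcp_rot: [-3.141, 0.0, 0.378]
ft_force: [-3.4, -2.0, 5.4]
opening: 0.008
grip_force: 3.0
```

Call:
step_arm --increments '[{"slide":[0,0,0.0005],"roll":0},{"slide":[0,0,0.001],"roll":0},{"slide":[0,0,0.001],"roll":0}]'

```text
t: 8.93
eef_pos: [457.3, -276.0, 12.2]
tcp_rot: [-3.141, 0.0, 0.378]
ft_force: [-3.9, -3.3, 6.9]
opening: 0.002
grip_force: 3.1
```

Call:
step_arm --increments '[{"slide":[0,0,0.0005],"roll":0},{"slide":[0,0,0.001],"roll":0},{"slide":[0,0,0.001],"roll":0}]'

```text
t: 9.3
eef_pos: [457.3, -276.1, 11.4]
tcp_rot: [-3.141, 0.0, 0.378]
ft_force: [-4.7, -2.8, 7.9]
opening: 0.004
grip_force: 3.7
```

Run:
```python
from h import *
np.set_printoptions(precision=1,suppress=True)
B=np.array([558.5,-235.8]);a=.38;ex=np.array([np.cos(a),np.sin(a)]);ey=np.array([-ex[1],ex[0]])
c=imaging.read_camera("wrist");W=cloud(c);L=np.stack([(W[...,:2]-B)@ex,(W[...,:2]-B)@ey],-1)
for x in range(-128,-50,6):
    m=(abs(L[...,0]-x)<3)&(abs(abs(L[...,1])-17)<4); print(x,np.nanmedian(W[...,2][m]))
```

```text
-128 nan
-122 nan
-116 nan
-110 33.80849556599027
-104 33.95910440427174
-98 34.2709840415055
-92 33.281276604437835
-86 145.41528900164155
-80 136.68471693484526
-74 129.7355338451913
-68 30.674819370344835
-62 30.618720307822727
-56 30.571136030596364
  return np.nanmean(a, axis, out=out, keepdims=keepdims)
```

Call:
step_arm --increments '[{"slide":[0,0,0.0005],"roll":0},{"slide":[0,0,0.001],"roll":0},{"slide":[0,0,0.001],"roll":0}]'

```text
t: 9.72
eef_pos: [457.3, -276.1, 11.1]
tcp_rot: [3.141, 0.0, 0.378]
ft_force: [-7.4, -1.4, 17.8]
opening: 0.003
grip_force: 8.8
```

Call:
step_arm --increments '[{"slide":[0,0,0.0005],"roll":0},{"slide":[0,0,0.001],"roll":0},{"slide":[0,0,0.001],"roll":0}]'

```text
t: 10.1
eef_pos: [457.4, -276.2, 10.8]
tcp_rot: [3.141, -0.0, 0.378]
ft_force: [-9.4, 0.0, 27.4]
opening: 0.007
grip_force: 14.0
```

Call:
step_arm --increments '[{"slide":[0,0,-0.02],"roll":0},{"slide":[0,0,-0.06],"roll":0},{"slide":[0,0,-0.12],"roll":0},{"slide":[0,0,-0.18],"roll":0},{"slide":[0,0,-0.22],"roll":0}]'

```text
t: 10.72
eef_pos: [457.9, -275.9, 231.8]
tcp_rot: [3.14, -0.002, 0.378]
ft_force: [0.6, -0.3, 0.5]
opening: 0.005
grip_force: 0.0
```

Run:
```python
from h import *
np.set_printoptions(precision=2,suppress=True)
# idle-free: look with wrist: paddle back up, precise photometer fit
c=imaging.read_camera("wrist");W=cloud(c)
def sel(b):
    m=(W[...,0]>b[0])&(W[...,0]<b[1])&(W[...,1]>b[2])&(W[...,1]<b[3])&(W[...,2]>b[4])&(W[...,2]<b[5]);return W[m]
P=sel((440,480,-292,-258,25,60));print("pad",len(P),P.mean(0))
a=.38
for it in range(3):
    ex=np.array([np.cos(a),np.sin(a)]);ey=np.array([-ex[1],ex[0]]);cs=[]
    for g in((534,-177),(582,-294)):
        g=np.array(g,float)
        for _ in range(4):
            Q=sel((480,650,-340,-130,111,117));l=(Q[:,:2]-g);lx=l@ex;ly=l@ey
            k=(abs(lx)<25)&(abs(ly)<17);lx=lx[k];ly=ly[k]
            q=lambda v:(np.percentile(v,2)+np.percentile(v,98))/2
            g=g+q(lx)*ex+q(ly)*ey
        cs.append(g);ext=(np.ptp(np.percentile(lx,[1,99])),np.ptp(np.percentile(ly,[1,99])))
        print(g,ext,k.sum())
    d=cs[0]-cs[1];a=np.arctan2(-d[0],d[1]);print("mid",(cs[0]+cs[1])/2,"len",np.linalg.norm(d),"yaw",a)
Q=sel((440,650,-340,-130,16,20.5));
ex=np.array([np.cos(a),np.sin(a)]);ey=np.array([-ex[1],ex[0]]);l=(Q[:,:2]-[558.5,-235.8]);print("base",np.percentile(l@ex,[1,50,99]),np.percentile(l@ey,[1,50,99]))
go(475,130,250,1.757)
```

```text
pad 1024 [ 460.38 -274.77   47.53]
[ 534.59 -177.22] (np.float64(41.47494920729523), np.float64(26.970016001761536)) 1482
[ 580.16 -291.7 ] (np.float64(41.694963496587754), np.float64(26.76152637953276)) 1472
mid [ 557.37 -234.46] len 123.2124428843164 yaw 0.3788715759135725
[ 534.59 -177.22] (np.float64(41.4678154935783), np.float64(26.989108455771806)) 1482
[ 580.16 -291.7 ] (np.float64(41.69746075700254), np.float64(26.74877770437253)) 1472
mid [ 557.37 -234.46] len 123.21489374173615 yaw 0.378824290942373
[ 534.59 -177.22] (np.float64(41.46752997338532), np.float64(26.989885826166642)) 1482
[ 580.16 -291.7 ] (np.float64(41.69746580804191), np.float64(26.748242746029305)) 1472
mid [ 557.37 -234.46] len 123.21508801123375 yaw 0.3788226069033251
base [-42.5   -4.45  40.22] [-77.77   1.    80.2 ]
pos [ 459.12 -276.78  236.  ] rot [ 3.13 -0.    0.38] F [ 0.  -0.3  4.7] slide [ 0.17 -0.37 -0.02] roll -1.379 rows 6.5 7.4
```

```bash
python3 -c "
from h import *
go(518,139.1,180,1.757)"
```

```text
pos [ 459.12 -276.78  236.  ] rot [ 3.1349 -0.0046  0.378 ] F [ 0.  -0.3  4.7] slide [ 0.208  -0.3652  0.0545] roll -1.379 rows 6.8 7.4
```

Call:
step_arm --increments '[{"slide":[0.026,-0.046,0],"roll":-0.17},{"slide":[0.052,-0.091,0],"roll":-0.34},{"slide":[0.078,-0.137,0],"roll":-0.52},{"slide":[0.104,-0.182,0],"roll":-0.69},{"slide":[0.13,-0.228,0],"roll":-0.86}]' --fingers 0.7

```text
t: 11.4
eef_pos: [494.3, -14.2, 228.8]
tcp_rot: [-3.141, -0.0, 1.243]
ft_force: [-0.0, -0.2, 0.1]
opening: 0.474
grip_force: 0.0
```

```bash
python3 -c "
from h import *
go(518,139.1,160,1.757)"
```

```text
pos [494.26 -14.21 228.79] rot [-3.1413e+00 -5.0000e-04  1.2433e+00] F [-0.  -0.2  0.1] slide [ 0.1528 -0.0268  0.0689] roll -0.5137 rows 2.7 2.7
```

Call:
step_arm --increments '[{"slide":[0.051,-0.009,0.02],"roll":-0.17},{"slide":[0.102,-0.018,0.045],"roll":-0.34},{"slide":[0.153,-0.027,0.069],"roll":-0.514},{"slide":[0.153,-0.027,0.069],"roll":-0.514},{"slide":[0.153,-0.027,0.069],"roll":-0.514}]'

```text
t: 12.02
eef_pos: [518.6, 137.2, 160.0]
tcp_rot: [-3.141, -0.0, 1.751]
ft_force: [-0.7, -0.6, -0.1]
opening: 0.7
grip_force: 0.0
```

Run:
```python
from h import *
np.set_printoptions(precision=1,suppress=True)
c=imaging.read_camera("wrist");save(c,"w4");W=cloud(c);s=state()
for n,b in dict(rack=(450,620,0,220,18,28),long=(480,570,100,180,60,75),short=(480,590,30,95,60,75)).items():
    m=(W[...,0]>b[0])&(W[...,0]<b[1])&(W[...,1]>b[2])&(W[...,1]<b[3])&(W[...,2]>b[4])&(W[...,2]<b[5])
    P=W[m]; r=cv2.minAreaRect(P[:,:2].astype(np.float32)) if len(P)>4 else None; print(n,len(P),r)
rm=R.from_euler("xyz",s["tcp_rot"]).as_matrix()
T=(W-s["eef_pos"])@rm
m=(abs(T[...,0])<25)&(T[...,2]<0)&(T[...,2]>-60)&(abs(T[...,1])<70)
for sg in(-1,1):
    P=T[m&(sg*T[...,1]>0)];print("finger",len(P),np.percentile(P,[1,50,99],axis=0))
go(518,139.1,160,1.757)
```

```text
rack 6711 ((534.8784790039062, 80.20109558105469), (95.70431518554688, 213.2443084716797), 23.074880599975586)
long 843 ((517.6387329101562, 139.18797302246094), (19.07944679260254, 35.59428405761719), 10.635736465454102)
short 429 ((530.7901611328125, 70.24335479736328), (19.258647918701172, 20.05753517150879), 10.39592456817627)
finger 978 [[ -8.9 -40.8 -59.6]
 [  9.8 -33.3 -43.4]
 [ 12.5 -32.8 -22.8]]
finger 976 [[ -9.   33.4 -59.6]
 [ 10.1  34.  -43.3]
 [ 12.6  41.5 -22.8]]
pos [518.8 136.7 160.4] rot [ 3.1 -0.   1.8] F [0.6 0.2 0.2] slide [ 0. -0.  0.] roll -0.007 rows 0.0 0.0
```

View pics/w4.png

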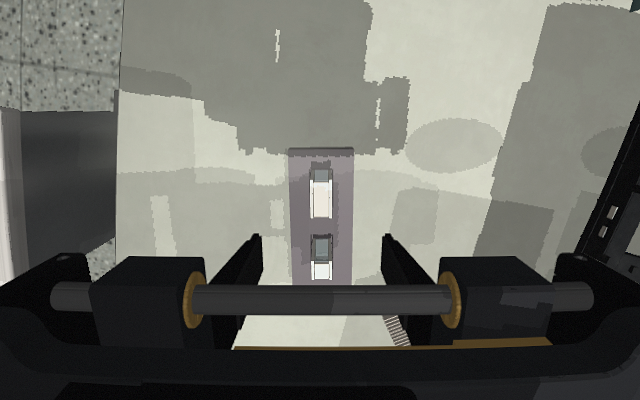

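```bash
python3 -c "
from h import *
go(517.9,139.1,10,1.756)"
```

```text
pos [518.77 136.69 160.41] rot [ 3.1414e+00 -1.0000e-04  1.7500e+00] F [0.6 0.2 0.2] slide [ 0.0025 -0.0005  0.1504] roll -0.006 rows 2.4 0.0
```

Call:
step_arm --increments '[{"slide":[0.0025,-0.0005,0.045],"roll":-0.006},{"slide":[0.0025,-0.0005,0.09],"roll":-0.006},{"slide":[0.0025,-0.0005,0.12],"roll":-0.006},{"slide":[0.0025,-0.0005,0.135],"roll":-0.006},{"slide":[0.0025,-0.0005,0.135],"roll":-0.006}]'

```text
t: 12.7
eef_pos: [517.9, 139.0, 25.2]
tcp_rot: [-3.141, -0.0, 1.756]
ft_force: [0.0, 0.0, -0.1]
opening: 0.699
grip_force: 0.0
```

Run:
```python
from h import *
np.set_printoptions(precision=1,suppress=True)
c=imaging.read_camera("wrist");save(c,"w5");W=cloud(c);s=state()
rm=R.from_euler("xyz",s["tcp_rot"]).as_matrix();T=(W-s["eef_pos"])@rm
for sg in(-1,1):
    m=(abs(T[...,0])<16)&(T[...,2]<-15)&(T[...,2]>-60)&(sg*T[...,1]>25)&(sg*T[...,1]<60)
    P=T[m];print("finger",len(P),np.percentile(P,[1,50,99],axis=0))
m=(abs(T[...,1])<20)&(W[...,2]>60)&(W[...,2]<80)&(abs(T[...,0])<40);P=T[m];print(len(P),np.percentile(P,[1,50,99],axis=0))
go(517.9,139.1,9,1.756)
```

```text
finger 1003 [[ -9.6 -41.  -59.8]
 [  9.3 -33.6 -43.6]
 [ 11.8 -33.1 -22.5]]
finger 982 [[ -9.8  33.1 -59.5]
 [  9.3  33.7 -43. ]
 [ 11.9  41.4 -22.2]]
2101 [[ -8.1 -10.2 -45.6]
 [  6.3  -0.7 -43.6]
 [ 17.7   9.3 -34.7]]
pos [518.3 139.2  26. ] rot [ 3.1 -0.   1.8] F [0.1 0.7 0.6] slide [-0. -0.  0.] roll 0.0008 rows 0.3 0.0
```

View pics/w5.png

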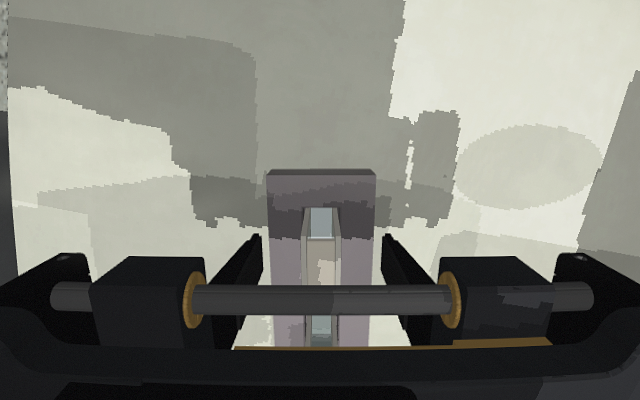

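Call:
step_arm --increments '[{"slide":[0,-0.0005,0.008],"roll":0},{"slide":[0,-0.0005,0.016],"roll":0},{"slide":[0,-0.0005,0.016],"roll":0}]'

```text
t: 13.12
eef_pos: [517.1, 139.6, 8.9]
tcp_rot: [-3.141, -0.0, 1.758]
ft_force: [0.5, 0.5, 0.3]
opening: 0.701
grip_force: 0.0
```

Call:
step_arm --increments '[{"slide":[0,0,0],"roll":0},{"slide":[0,0,0],"roll":0},{"slide":[0,0,0],"roll":0},{"slide":[0,0,0],"roll":0},{"slide":[0,0,0],"roll":0}]' --fingers 0.1

```text
t: 13.75
eef_pos: [517.3, 139.6, 9.3]
tcp_rot: [3.141, -0.0, 1.758]
ft_force: [-0.6, -0.1, 0.8]
opening: 0.23
grip_force: 0.0
```

Call:
step_arm --increments '[{"slide":[0,0,0],"roll":0},{"slide":[0,0,0],"roll":0},{"slide":[0,0,0],"roll":0},{"slide":[0,0,0],"roll":0}]'

```text
t: 14.25
eef_pos: [517.3, 139.6, 9.3]
tcp_rot: [3.141, -0.0, 1.758]
ft_force: [-0.5, -0.0, 0.1]
opening: 0.214
grip_force: 30.0
```

Call:
step_arm --increments '[{"slide":[0,0,-0.015],"roll":0},{"slide":[0,0,-0.04],"roll":0},{"slide":[0,0,-0.08],"roll":0},{"slide":[0,0,-0.12],"roll":0},{"slide":[0,0,-0.15],"roll":0}]'

```text
t: 14.88
eef_pos: [517.3, 139.6, 161.9]
tcp_rot: [3.14, 0.0, 1.758]
ft_force: [0.6, -0.2, -1.8]
opening: 0.21
grip_force: 30.0
```

Run:
```python
from h import *
np.set_printoptions(precision=1,suppress=True)
c=imaging.read_camera("wrist");save(c,"w6");W=cloud(c);s=state();print(s["opening"],s["grip_force"],s["joints"])
rm=R.from_euler("xyz",s["tcp_rot"]).as_matrix();T=(W-s["eef_pos"])@rm
m=(abs(T[...,1])<12)&(T[...,2]>-70)&(T[...,2]<20)&(abs(T[...,0])<40);P=T[m];print(len(P),np.percentile(P,[1,50,99],axis=0))
for k in("long_cell_center","long_cell"): 
    for mk in mark_of("wrist",k)[:2]: print(k,mk)
a=.379+np.pi/2
go(557.4,-234.5,160,a)
```

```text
0.20925728921343625 29.99983549118042 [ 0.1  0.4  1.8  0.   0.9 -0. ]
3584 [[-16.9 -11.5 -68.2]
 [ 14.2  -0.  -55. ]
 [ 17.4  11.6   1.4]]
long_cell_center {'uv': [320.7, 258.2], 'confidence': 0.58}
long_cell {'uv': [320.2, 242.8], 'confidence': 0.92}
pos [517.7 139.6 161.1] rot [3.1 0.  1.8] F [-0.8  0.9 -1.5] slide [-0.4 -0.   0. ] roll -0.1919 rows 6.0 1.0
```

View pics/w6.png

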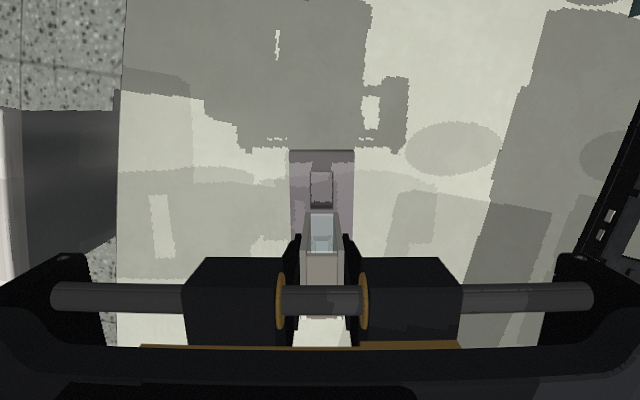

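```bash
python3 -c "
from h import *
go(557.4,-234.5,160,1.9498)"
```

```text
pos [517.69 139.63 161.06] rot [3.1383e+00 1.0000e-04 1.7579e+00] F [-0.8  0.9 -1.5] slide [-0.375  -0.0306  0.001 ] roll -0.1919 rows 6.0 1.0
```

Call:
step_arm --increments '[{"slide":[-0.04,-0.003,0],"roll":-0.024},{"slide":[-0.09,-0.007,0],"roll":-0.048},{"slide":[-0.14,-0.011,0],"roll":-0.072},{"slide":[-0.19,-0.015,0],"roll":-0.096},{"slide":[-0.24,-0.02,0],"roll":-0.12}]'

```text
t: 15.65
eef_pos: [541.7, -101.5, 158.2]
tcp_rot: [-3.14, -0.001, 1.879]
ft_force: [0.4, -0.3, -1.1]
opening: 0.21
grip_force: 30.0
```

```bash
python3 -c "
from h import *
go(557.4,-234.5,160,1.9498)"
```

```text
pos [ 541.67 -101.45  158.16] rot [-3.1401e+00 -1.2000e-03  1.8786e+00] F [ 0.4 -0.3 -1.1] slide [-0.1316 -0.0253 -0.002 ] roll -0.0712 rows 2.1 0.4
```

Call:
step_arm --increments '[{"slide":[-0.045,-0.008,-0.002],"roll":-0.035},{"slide":[-0.09,-0.017,-0.002],"roll":-0.071},{"slide":[-0.13,-0.025,-0.002],"roll":-0.071},{"slide":[-0.13,-0.025,-0.002],"roll":-0.071},{"slide":[-0.13,-0.025,-0.002],"roll":-0.071}]'

```text
t: 16.27
eef_pos: [557.1, -230.8, 160.3]
tcp_rot: [-3.141, -0.002, 1.948]
ft_force: [0.8, 1.1, -1.1]
opening: 0.211
grip_force: 30.0
```

Run:
```python
from h import *
np.set_printoptions(precision=2,suppress=True)
c=imaging.read_camera("wrist");save(c,"w7");W=cloud(c);s=state();print(s["grip_force"])
a=.379;ex=np.array([np.cos(a),np.sin(a)]);ey=np.array([-ex[1],ex[0]])
for g in((534.5,-177),(580,-292)):
    g=np.array(g,float)
    for _ in range(4):
        Q=W[(abs(W[...,2]-114)<3)&(abs(W[...,0]-550)<90)];l=(Q[:,:2]-g);lx=l@ex;ly=l@ey
        k=(abs(lx)<25)&(abs(ly)<17)
        if k.sum()<20: break
        lx=lx[k];ly=ly[k];q=lambda v:(np.percentile(v,2)+np.percentile(v,98))/2
        g=g+q(lx)*ex+q(ly)*ey
    print(g,k.sum(),k.sum()>20 and (np.ptp(np.percentile(lx,[1,99])),np.ptp(np.percentile(ly,[1,99]))))
rm=R.from_euler("xyz",s["tcp_rot"]).as_matrix();T=(W-s["eef_pos"])@rm
m=(abs(T[...,1])<12)&(T[...,2]>-50)&(T[...,2]<10)&(T[...,0]>5)&(T[...,0]<30);P=T[m];print(np.percentile(P,[1,5,50,95,99],axis=0))
go(557.4,-234.5,56.3,1.9498)
```

```text
29.999894499778748
[ 534.44 -176.57] 2202 (np.float64(42.111601101320105), np.float64(25.59844539845604))
[ 580. -292.] 0 False
[[  9.7  -11.63 -49.76]
 [ 11.23  -9.55 -48.53]
 [ 15.44  -0.15 -30.17]
 [ 16.99   9.6   -2.43]
 [ 17.2   11.67  -0.67]]
pos [ 557.33 -230.45  160.59] rot [-3.14 -0.    1.95] F [-0.  -1.5 -0.8] slide [-0.  -0.   0.1] roll -0.0006 rows 1.7 0.0
```

View pics/w7.png

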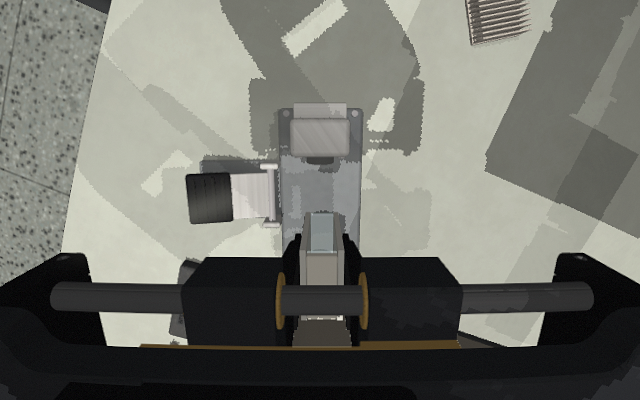

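```bash
python3 -c "
from h import *
np.set_printoptions(precision=4,suppress=True)
go(557.4,-234.5,57.5,1.9498)"
```

```text
pos [ 557.33 -230.45  160.59] rot [-3.1409 -0.0013  1.9492] F [-0.  -1.5 -0.8] slide [-0.0039 -0.0014  0.1031] roll -0.0006 rows 1.7 0.0
```

Call:
step_arm --increments '[{"slide":[-0.004,-0.0014,0.015],"roll":0},{"slide":[-0.004,-0.0014,0.04],"roll":0},{"slide":[-0.004,-0.0014,0.07],"roll":0},{"slide":[-0.004,-0.0014,0.095],"roll":0},{"slide":[-0.004,-0.0014,0.1035],"roll":0}]'

```text
t: 16.95
eef_pos: [557.1, -234.7, 55.7]
tcp_rot: [-3.14, -0.002, 1.95]
ft_force: [-0.5, 0.0, -1.1]
opening: 0.211
grip_force: 30.0
```

Call:
step_arm --increments '[{"slide":[0,0,0],"roll":0},{"slide":[0,0,0],"roll":0}]'

```text
t: 17.2
eef_pos: [558.3, -235.8, 58.5]
tcp_rot: [3.141, 0.001, 1.949]
ft_force: [0.0, -0.0, -1.0]
opening: 0.21
grip_force: 30.0
```

Run:
```python
from h import *
np.set_printoptions(precision=2,suppress=True)
go(557.4,-234.5,56.3,1.9498)
for n,ks in(("wrist",("long_cell_center","beam")),("scene",("beam","long_cell_center","paddle_pad"))):
    c=imaging.read_camera(n);save(c,n+"8")
    for k in ks:
        for m in mark_of(n,k)[:1]: print(n,k,m["confidence"],ray(c,m["uv"],48 if "pad" in k else 85))
    W=cloud(c);s=state();rm=R.from_euler("xyz",s["tcp_rot"]).as_matrix();T=(W-s["eef_pos"])@rm
    if n=="wrist":
        m=(abs(T[...,0]-62)<25)&(abs(T[...,1])<35)&(abs(W[...,2]-114)<2.5);P=T[m];print("towerL in tool",len(P),np.percentile(P,[2,50,98],axis=0))
        m=(abs(T[...,1])<9)&(T[...,2]>-45)&(T[...,2]<10)&(T[...,0]>5)&(T[...,0]<24);P=T[m];print("cell",np.percentile(P,[1,50,99],axis=0))
i=c["color"][...,::-1][190:330,320:440];cv2.imwrite("pics/s8.png",cv2.resize(i,None,fx=4,fy=4,interpolation=cv2.INTER_CUBIC))
```

```text
pos [ 558.33 -235.75   58.53] rot [3.14 0.   1.95] F [ 0. -0. -1.] slide [ 0. -0.  0.] roll -0.0008 rows 0.0 0.0
wrist long_cell_center 0.59 [ 559.14 -236.62   85.  ]
towerL in tool 6515 [[ 51.14 -20.57 -56.97]
 [ 64.27  -0.18 -55.54]
 [ 76.28  20.03 -53.53]]
cell [[ 14.28  -8.85 -44.69]
 [ 15.71   0.2  -25.49]
 [ 17.44   8.81  -0.88]]
scene beam 0.82 [ 541.94 -246.59   85.  ]
scene long_cell_center 0.62 [ 557.04 -233.74   85.  ]
```

View pics/s8.png

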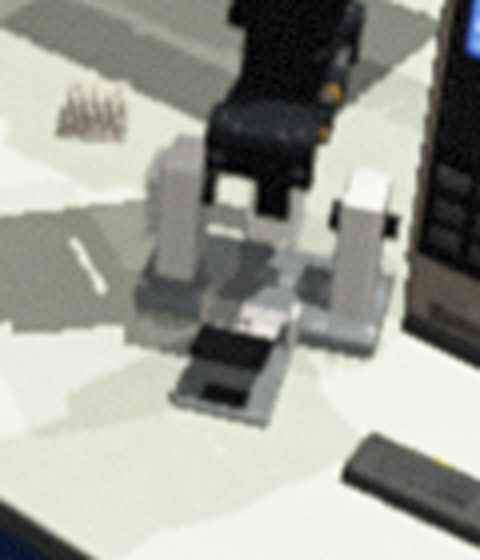

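Call:
step_arm --increments '[{"slide":[0.0013,0,0.001],"roll":0},{"slide":[0.0013,0,0.002],"roll":0},{"slide":[0.0013,0,0.002],"roll":0},{"slide":[0.0013,0,0.002],"roll":0}]'

```text
t: 18.05
eef_pos: [557.4, -234.5, 55.7]
tcp_rot: [3.142, -0.0, 1.949]
ft_force: [-0.5, 0.2, -0.6]
opening: 0.206
grip_force: 30.0
```

Run:
```python
from h import *
np.set_printoptions(precision=2,suppress=True)
c=imaging.read_camera("wrist");W=cloud(c);s=state();rm=R.from_euler("xyz",s["tcp_rot"]).as_matrix();T=(W-s["eef_pos"])@rm
m=(abs(T[...,0]-62)<25)&(abs(T[...,1])<35)&(abs(W[...,2]-114)<2.5);P=T[m];print("towerL in tool",np.percentile(P,[2,50,98],axis=0),"top z",np.median(W[m][:,2]))
r=cv2.minAreaRect(P[:,:2].astype(np.float32));print(r)
m=(abs(T[...,1])<9)&(T[...,2]>-45)&(T[...,2]<10)&(T[...,0]>5)&(T[...,0]<24);P=T[m];print("cell",np.percentile(P,[1,50,99],axis=0))
print(s["eef_pos"],s["tcp_rot"],s["qvel"],s["t"])
```

```text
towerL in tool [[ 49.67 -20.33 -59.7 ]
 [ 62.89   0.12 -58.31]
 [ 75.06  20.22 -56.24]] top z 113.99942828732226
((62.382041931152344, -0.06534576416015625), (43.33869934082031, 26.989625930786133), 89.90966033935547)
cell [[ 14.21  -8.78 -44.61]
 [ 15.72   0.1  -25.21]
 [ 17.45   8.83  -0.81]]
[ 557.45 -234.5    55.69] [ 3.14 -0.    1.95] [ 0. -0. -0. -0.  0.  0.] 18.1
```

```bash
python3 -c "
from h import *
print(env.job_done())"
```

```text
the job is handed in; nothing more can be done
None
```

I pressed the paddle down to its stop and it sprang back up. The long cell, gripped by its frosted walls, is now held upright in the beam between the towers, by camera within about 1 mm of centre and square to the beam, and the job is handed in.

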